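# Cap the open sample tube and hold it down on the vortex mixer

### The job

One tube in the rack is still open: push the small white cap that stands on the bench fully onto it while it stands in the rack. Then lift the capped tube out by its glass, set its round bottom in the rubber cup of the vortex mixer and press it down upright, firmly but without ramming it, until the sprung cup is against its stop, and finish while still holding it pressed there. Leave the other tubes in the rack and do not disturb the other things on the bench.

Things in the scene. Friction and masses are not known exactly. Their poses are not given: they have to be found in the camera images.
- tube: The open round-bottomed glass sample tube in the rack: 18 mm diameter up to its shoulder at 104 mm, then a narrow 10.4 mm neck from 109 mm up to the mouth at 125 mm; no cap. Origin: centre of its bottom; z along the tube to its mouth. It stands 9 mm above the bench on the rack's floor, in one of three places (not the one at y = 45 mm), with about 1 mm play in its hole, so it may lean a little.
- tube_mouth (a point): Centre of the open tube's mouth, at the top of its neck, 125 mm up the tube from its bottom. The neck's rim is tapered: 7 mm wide at the very top, 10.4 mm from 3.5 mm below.
- cap: Small round white push-on cap (closed top, ribbed side), 17 mm outside diameter, 18 mm tall, bore 13.2 mm wide and 15 mm deep. It stands mouth down on the bench. Origin: centre of its open lower rim; z points to its closed top. Loose fit over the neck, flush with the tube's body; fully on, its top lies on the tube's rim, so its origin is 110 mm up the tube from its bottom and its top 128 mm up.
- rack: Orange tube rack, 72 mm (x) by 134 mm (y), 66 mm high, fixed to the bench; top plate at 58 mm, ends to 66 mm. Two rows of four 20 mm holes at x = -18, 18 and y = -45, -15, 15, 45 mm, floor at z = 9 mm. Four tubes stand in it, one in each column, in alternate rows. Origin: centre of its underside. There is room for fingers closing along the rack's x or y.
- closed_tube_1: Bystander in the rack: closed sample tube, 16 mm body with a 20 mm screw cap, 105 mm tall. Origin: centre of its bottom, 9 mm above the bench.
- closed_tube_3: Bystander in the rack: closed sample tube, 16 mm body with a 20 mm screw cap, 105 mm tall. Origin: centre of its bottom, 9 mm above the bench.
- closed_tube_2: Bystander in the rack: closed sample tube, 16 mm body with a 20 mm screw cap, 105 mm tall. Origin: centre of its bottom, 9 mm above the bench.
- mixer: Touch-operated vortex mixer, fixed to the bench: white housing 114 mm (x) by 94 mm (y), controls at its -x end, housing 62 mm high, with a round black rubber cup on top. Origin: centre of its underside. The cup's axis is vertical, at x = 14, y = 0 mm in this frame; its rim is 97 mm above the bench when up.
- cup (a point): Centre of the floor of the mixer's rubber cup (moves with it), 85 mm above the bench when the cup is up. The recess is a cone: 16 mm wide near the floor, about 35 mm at the rim 12 mm higher. The tube's bottom comes to rest here, within 1 mm.
- mixer_head (a joint): Sinking of the rubber cup in m: 0 up, 0.007 at its hard stop. A spring holds it up: it starts to sink at about 3.5 N and reaches the stop at about 9 N; beyond that the force rises steeply.
- peristaltic_pump: Obstacle, fixed: the blue pump between rack and mixer, 229 mm wide (y), top 187 mm above the bench. Origin: centre of its underside; its case reaches from 80 mm in front of it to 140 mm behind, with a pump head 150 mm in front. Behind it, at the back of the bench, stands a 440 mm tall flask (nearest side 0.3 m behind this origin).
- feed_bottle: Obstacle, fixed: large clear glass bottle in front of the mixer and the cap, 136 mm wide, 262 mm tall, the pump's hose in its neck. Origin: centre of its underside. Close to it, turn a wide gripper's long side past it (fingers closing along y at the cap, and along about 20 to 50 degrees from x towards y at the mixer).
- blue_cap: Bystander: big blue screw cap, 54 mm wide, 27 mm tall, too big for the tube. Origin: centre of its underside.
- dropper: Bystander: white dropper bottle, 30 mm wide, 66 mm tall. Origin: centre of its underside.
- beaker: Bystander: glass beaker, 60 mm wide, 70 mm tall. Origin: centre of its underside.
- lab_timer: Bystander: white square timer, 66 mm wide, 18 mm tall. Origin: centre of its underside.

How it is judged:
On the way, in this order (a step that is already met when the one before it is completed fails the run):
1. the cap is pushed fully onto the open tube, which still stands in the rack (z of cap in the frame of tube between 0.105 and 0.114 m and distance between cap and tube_mouth below 0.0195 m and angle between the z axis of cap and the z axis of tube, either way round below 0.15 rad and z of tube in the frame of rack below 0.016 m and angle between tube's own z axis and vertical below 0.15 rad), for 0.2 s.
2. the capped tube is lifted clear of the rack, held by its glass (z of cap in the frame of tube between 0.105 and 0.114 m and distance between cap and tube_mouth below 0.0195 m and angle between the z axis of cap and the z axis of tube, either way round below 0.15 rad and z of tube in the frame of rack above 0.068 m and contact force between the fingers and tube above 1 N), for 0.2 s.
At the end, for the whole second after the job is handed in: The capped tube stands in the mixer's cup (within 8 mm of its axis), upright within 8 degrees, gripped by its glass; it alone presses the cup at least 6 of its 7 mm down with 6 to 30 N, still; the cap is fully on (within 4 mm, upright on the tube); the other tubes are in the rack (z of cap in the frame of tube between 0.105 and 0.114 m and distance between cap and tube_mouth below 0.0195 m and angle between the z axis of cap and the z axis of tube, either way round below 0.15 rad and value of joint mixer_head above 0.006 m and horizontal distance between tube and cup below 0.008 m and z of tube in the frame of cup below 0.006 m and angle between tube's own z axis and vertical below 0.14 rad and contact force between tube and mixer between 6 and 30 N and contact force between the fingers and tube above 1 N and contact force between each of the arm, the fingers, cap and mixer below 0.5 N and linear speed of tube below 0.02 m/s and z of each of closed_tube_1, closed_tube_3, closed_tube_2 in the frame of rack below 0.02 m); the arm keeps its last pose, push and grip.
It fails at once if the tube is rammed into the mixer (more than 45 N) (contact force between tube and mixer above 45 N).
It fails at once if another tube is pulled out of the rack or shifted (distance of any of closed_tube_1, closed_tube_3, closed_tube_2 from where it was at the start of the episode above 0.03 m).
It fails at once if a bystander is pushed more than 3 cm (distance of any of blue_cap, dropper, beaker, lab_timer from where it was at the start of the episode above 0.03 m).
It also fails if it takes over 69 s, if anything falls off the work surface, if the arm or the gripper's body presses on something with over 40 N, if the wrist force passes 120 N, or if a joint passes its speed limit or range.

### The arm

A 6-joint arm with a two-finger parallel gripper is mounted at the origin on a cart in front of the work surface, level with it; the furniture and walls round the work are solid. World frame = base frame: x ahead of the robot, y to its left, z up, the work surface at z = 0. Lengths are in m, angles in rad, forces in N, time in s.
With the tool pointing down it reaches from about 0.35 to 0.775 m from the base axis. Payload 7.3 kg.
Tool frame: the origin (TCP) lies at the very end of the fingers, on their centre line; the grasp point (between the pads) lies 19 mm behind it; z points along the fingers, y is the line along which they close (so a half turn about z gives the same grasp; the last joint's range is limited). The gripper opens to 92 mm and grips with 3 to 60 N. Pads are 19 mm wide; open, the fingers measure 130 mm over their backs; the gripper's body (75 mm by 190 mm) begins 47 mm behind the grasp point.
Start: joints at [-1.431, 0.342, 1.524, -0, 1.275, -0.146], TCP at [0.148, -0.504, 0.227] pointing down, gripper open.
Joint ranges: [-2.53, 2.53], [-0.77, 2.02], [0.04, 2.7], [-1, 4.14], [0.28, 2.66], [-3.11, 3.11]. Speed limits (rad/s): [2.57, 2.57, 3.14, 3.14, 3.14, 3.14].

### API

Orientations are given as [roll, pitch, yaw] about the fixed x, y, z axes, in that order (R = Rz(yaw) Ry(pitch) Rx(roll)).
In Python, from cell import robot gives the robot as it stands.
- The arm moves only by the tool apply_moves, never from a script. Its argument "rows" is a list of rows, each an object with "xyz": the shift along the tool's x, y, z in mm, a list of three; "turn": the turn about the tool's z in rad. A call has 1 to 10 rows; each row shifts and turns the commanded pose from where the row before left it, along the tool's axes as they then stand; what a row does not reach is not made up. A row lasts 1/8 s, in which the tool goes at most 62.5 mm and 10.7 degrees, less where a joint would pass 70% of its speed; a pose out of reach is approached as far as the arm can. A call with a gripper value outside its range is refused whole. "gripper" is the opening, from 0 (shut) to 1 (fully open), set as the call begins (left out, the last holds). The fingers move at their own pace and stop on an object; "newtons" is the grip in N (left out, the last holds). Time passes only in rows, so rows that do not move let the fingers close. It gives the time, the measured TCP pose, the force and the opening at its end, in the units of the state.
- robot.observe(): the state, without advancing time (a new reading comes with each control period).
- robot.read_camera(name): name is "scene" or "top"; returns a dict with "frame" (420x560x3 uint8, blue, green, red), "mtx" (3x3 intrinsics, pixels), "R" (3x3) and "t" (3): a world point X has camera coordinates R X + t. Camera axes: x right, y down, z forward; pixel columns grow to the right and rows downward; lengths in m; the calibration is good to about 2 mm. A picture is of the moment at which its call begins. There is no depth.
- robot.hand_in(): hands the job in, once; it reports no verdict.
The state is a dict: "time": time; "qpos": joint angles; "qvel": joint speeds; "joint_efforts": joint torques, N m; "tool_pos": TCP position; "tool_rot": TCP orientation; "contact_force": force on the tool from outside, world axes, zero at the start; "torque": the same for the moment, N m; "opening": finger opening in m.
Only numpy, scipy, OpenCV 4.12 (cv2) and the standard library are available. Lean on these libraries where they do the work, as an engineer would, in place of code of your own. Each camera call takes 0.05 s, during which the arm holds its last target. There are 200 camera calls.

## Working session

There is one attempt and no reset: what is moved stays moved. The work goes in short steps, Python scripts to look and compute and a tool call to move; the robot and the scene stay as the last step left them, time stands still between calls to the robot, and variables do not carry over. Pictures are saved under pics/ and viewed, on a budget of 10 in all, crops included, one or two more only if the job needs it, and the job is handed in when it is done.

Besides the shell and the picture viewer there is one more tool, called after "Request:" as name(argument=value, ...) on one line, values as JSON. apply_moves: Moves the arm, as the interface text tells. Its arguments: {"type":"object","properties":{"rows":{"type":"array"},"gripper":{"type":"number"},"newtons":{"type":"number"}},"required":["rows"]}

```bash
mkdir -p pics
cat > h.py <<'E'
import numpy as np, cv2
from cell import robot
def cam(n):
    c=robot.read_camera(n); c['R']=np.array(c['R']);c['t']=np.array(c['t']);c['mtx']=np.array(c['mtx']);return c
def ray(c,uv):
    d=c['R'].T@np.linalg.solve(c['mtx'],[uv[0],uv[1],1.]); return -c['R'].T@c['t'],d/np.linalg.norm(d)
def onz(c,uv,z):
    o,d=ray(c,uv); return o+d*(z-o[2])/d[2]
def proj(c,X):
    p=c['mtx']@(c['R']@np.array(X,float)+c['t']); return p[:2]/p[2]
def tri(c1,a,c2,b):
    o,d=ray(c1,a);p,e=ray(c2,b); s=np.linalg.lstsq(np.c_[d,-e],p-o,rcond=None)[0]
    A=o+d*s[0];B=p+e*s[1]; return (A+B)/2,np.linalg.norm(A-B)
E
python3 - <<'E'
from h import *
for n in("scene","top"):
    c=cam(n);cv2.imwrite(f"pics/{n}0.png",cv2.resize(c['frame'],(800,600),interpolation=cv2.INTER_CUBIC));np.savez(f"{n}0.npz",**c)
    print(n,-c['R'].T@c['t'],c['R'][2],c['mtx'][0])
print(robot.observe())
E
```

```text
scene [-0.03471672 -0.20967112  1.21327101] [ 0.4482177   0.26877816 -0.85256038] [483.07400215   0.         275.94741557]
top [0.32136426 0.13861138 1.72663573] [ 1.57667554e-01 -8.72640723e-04 -9.87491864e-01] [460.55993128   0.         278.5921718 ]
{'time': 0.1, 'qpos': array([-1.43099541e+00,  3.42675002e-01,  1.52490997e+00, -4.02737875e-05,
        1.27542094e+00, -1.45982544e-01]), 'qvel': array([ 0.00053343,  0.00056441, -0.00222798, -0.00068559,  0.00101429,
        0.00099867]), 'joint_efforts': array([ 1.63678629e-03, -4.32005095e+01, -2.44694227e+01,  7.18873017e-02,
        5.25650347e-02, -4.98915529e-05]), 'tool_pos': array([ 0.14796901, -0.50333451,  0.22610709]), 'tool_rot': array([-3.14018882e+00, -1.67476455e-04,  2.85795096e-01]), 'contact_force': array([ 0.00715285, -0.63374632, -0.14323427]), 'torque': array([-0.05308674,  0.0209828 ,  0.00434797]), 'opening': 0.09195275859069148}
```

View pics/scene0.png

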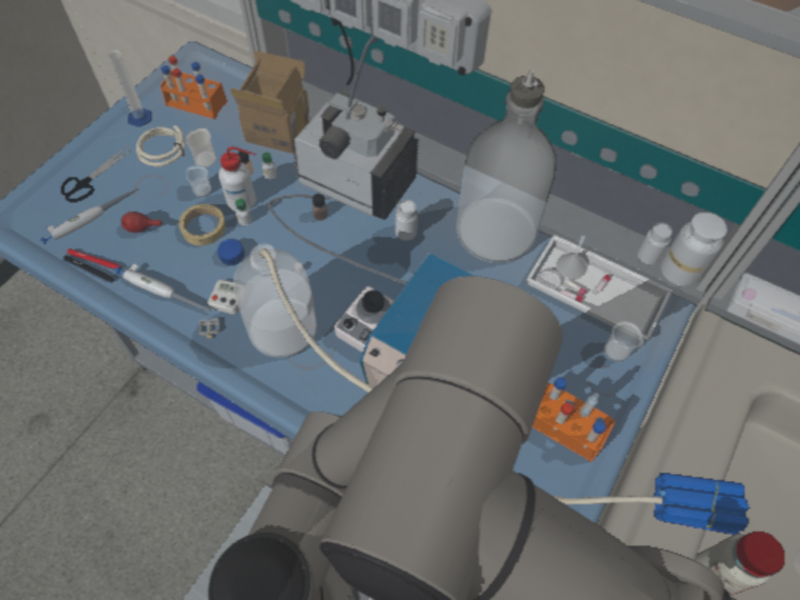

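View pics/top0.png

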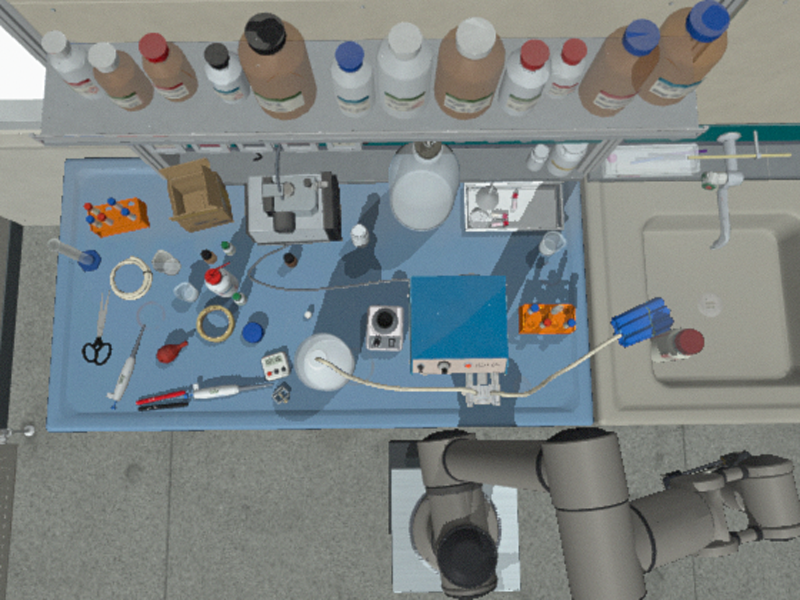

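The scene view shows the rack at about (575,420) and the mixer at (370,305), with the cap hidden behind the bottle. The top view shows the rack at (548,318), the mixer cup at (384,320), the small cap at (308,314) and the feed bottle at (325,360). Next I'll zoom in on these.

Run:
```python
from h import *
T=np.load("top0.npz");S=np.load("scene0.npz")
def crop(c,x,y,w,h,k): return cv2.resize(c['frame'][y:y+h,x:x+w],None,fx=k,fy=k,interpolation=cv2.INTER_CUBIC)
a=crop(T,358,204,50,37,8)   # rack top
b=crop(S,365,255,70,70*37//50+1,400/70)[:296]
c=crop(T,205,204,80,59,5)
d=crop(S,225,190,80,59,5)
cv2.imwrite("pics/m1.png",np.vstack([np.hstack([a,b]),np.hstack([c,d])]))
def cent(c,m,name):
    n,l,s,ce=cv2.connectedComponentsWithStats(m.astype(np.uint8))
    for i in range(1,n):
        if s[i,4]>8: print(name,s[i],ce[i])
f=T['frame'];hsv=cv2.cvtColor(f,cv2.COLOR_BGR2HSV)
R=np.zeros(f.shape[:2],bool);R[195:245,350:415]=1
o=(hsv[...,0]<22)&(hsv[...,1]>150)&(hsv[...,2]>100)&R
cent(T,o,"orange");ys,xs=np.nonzero(o);r=cv2.minAreaRect(np.c_[xs,ys].astype(np.float32));print(r)
for p in cv2.boxPoints(r): print(p,onz(T,p,.062))
R[:]=0;R[205:235,205:228]=1
cent(T,(hsv[...,1]<60)&(hsv[...,2]>150)&R,"cap")
R[:]=0;R[205:250,250:288]=1
cent(T,(hsv[...,2]<60)&R,"black");cent(T,(hsv[...,1]<60)&(hsv[...,2]>130)&R,"white")
```

```text
orange [363 213  40  21 633] [382.02685624 223.49605055]
((382.5, 223.0), (20.0, 39.0), 90.0)
[363. 213.] [ 0.55930277 -0.1707579   0.062     ]
[402. 213.] [ 0.55769124 -0.31311109  0.062     ]
[402. 233.] [ 0.48446268 -0.30919686  0.062     ]
[363. 233.] [ 0.48605753 -0.1678212   0.062     ]
cap [213 218   5   5  20] [214.95 219.9 ]
black [264 218  11  12 106] [268.94339623 223.40566038]
black [262 237   4   4  11] [263.54545455 238.54545455]
white [256 214  26  32 419] [269.01670644 231.61813842]
white [286 229   1   9   9] [286. 233.]
```

View pics/m1.png

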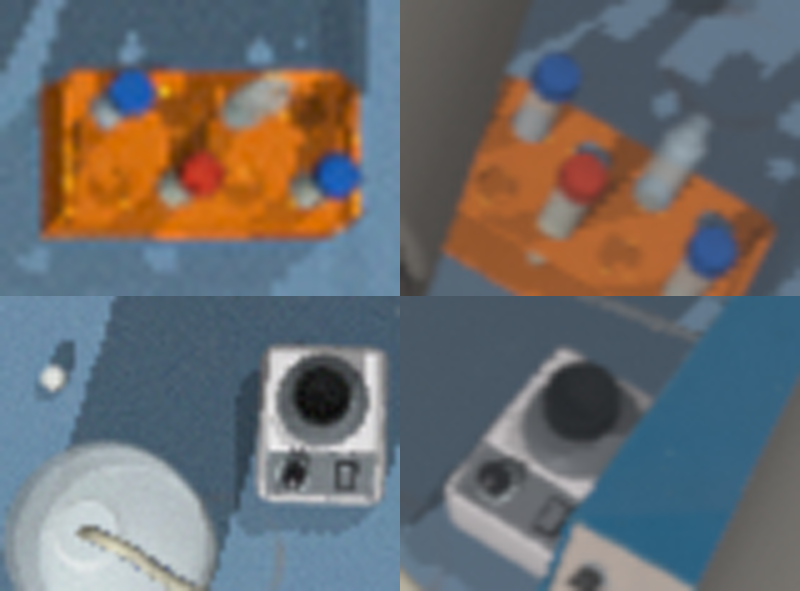

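The crops show the open tube in the rack's third column (y=-15), +x row. Its mouth is at about top (393.4,214.6) and scene (417.5,276), in native pixels. The cap is at top (215,220) and the black cup at top (269,223).

Run:
```python
from h import *
T=np.load("top0.npz");S=np.load("scene0.npz")
P={}
for nm,c,(x0,y0,x1,y1) in(("T",T,(358,204,408,241)),("S",S,(365,255,435,325))):
    g=cv2.cvtColor(c['frame'],cv2.COLOR_BGR2HSV)
    R=np.zeros(g.shape[:2],bool);R[y0:y1,x0:x1]=1
    H,s,v=g[...,0],g[...,1],g[...,2]
    for col,m in(("b",(H>105)&(H<130)&(s>150)),("r",((H<6)|(H>174))&(s>120)&(v>80))):
        n,l,st,ce=cv2.connectedComponentsWithStats((m&R).astype(np.uint8))
        for i in range(1,n):
            if st[i,4]>8: print(nm,col,st[i],ce[i].round(2)); P.setdefault((nm,col),[]).append(ce[i])
    m=(s<75)&(v>95)&R
    n,l,st,ce=cv2.connectedComponentsWithStats(m.astype(np.uint8))
    for i in range(1,n):
        if st[i,4]>5: print(nm,'grey',st[i],ce[i].round(2))
for col in "br":
    A=sorted(P[("T",col)],key=lambda p:p[0]);B=sorted(P[("S",col)],key=lambda p:p[0])
    for a,b in zip(A,B): print(col,*tri(T,a,S,b),'on z=.110',onz(T,a,.110))
print("mouth",tri(T,(393.4,214.6),S,(417.5,276)),onz(T,(393.4,214.6),.134))
print("cap",onz(T,(214.95,219.9),.014)); print("cup",onz(T,(268.94,223.4),.093))
# mixer ring in native px via hough
f=T['frame'];g=cv2.resize(cv2.cvtColor(f,cv2.COLOR_BGR2GRAY)[204:263,250:290],None,fx=8,fy=8,interpolation=cv2.INTER_CUBIC)
print(np.array(cv2.HoughCircles(g,cv2.HOUGH_GRADIENT,1,30,param1=80,param2=20,minRadius=30,maxRadius=90)))
c=cv2.HoughCircles(g,cv2.HOUGH_GRADIENT,1,30,param1=80,param2=20,minRadius=30,maxRadius=90)
for q in c[0]: uv=(250+q[0]/8-.44,204+q[1]/8-.44); print(uv,q[2]/8,onz(T,uv,.097),onz(T,uv,.062))
# bottle / pump
for uv in((227.5,253),): print("bottle approx",onz(T,uv,.15))
print("scene of cap proj",proj(S,onz(T,(214.95,219.9),.014)))
```

```text
T b [372 213   5   5  20] [373.9  215.05]
T b [398 224   5   4  18] [399.78 225.5 ]
T r [380 223   6   5  20] [382.5  225.25]
T grey [365 212   6   2   6] [367.5  212.17]
T grey [376 212  23   2  23] [387.   212.04]
T grey [362 214   2   6   6] [362.17 216.5 ]
T grey [370 215   5   5  11] [371.18 217.55]
T grey [386 214   8   6  33] [389.55 216.3 ]
T grey [402 215   2  10  10] [402.9 219.5]
T grey [378 226   3   3   7] [378.71 227.14]
T grey [395 226   4   4  10] [396.  227.7]
T grey [399 227   5   7   9] [401.56 230.11]
S b [389 265   7   7  36] [391.97 267.92]
S b [417 295   6   7  33] [419.18 298.18]
S r [393 282   8   9  53] [396.64 285.83]
S grey [365 255   8  18  78] [367.09 261.27]
S grey [ 383  255   52   37 1158] [414.32 269.86]
S grey [385 270   8  10  47] [388.26 275.06]
S grey [396 280   5   3   7] [397.86 280.86]
S grey [390 289   7   8  39] [392.62 292.51]
S grey [417 292   3   3   6] [418.   292.83]
S grey [365 294   4   8  16] [366.19 297.69]
S grey [365 297  70  28 873] [396.16 315.12]
S grey [411 299   8  10  44] [414.45 304.48]
S grey [420 299   5   5   6] [422.17 301.17]
b [ 0.54573613 -0.20186858  0.10492532] 0.001445744289205582 on z=.110 [ 0.54466843 -0.20015649  0.11      ]
b [ 0.50696252 -0.29108451  0.10706345] 0.0009583330300500626 on z=.110 [ 0.5064024  -0.28986069  0.11      ]
r [ 0.50931572 -0.2314866   0.10230678] 0.0018058873892948185 on z=.110 [ 0.50797883 -0.22892101  0.11      ]
mouth (array([ 0.54205949, -0.26310475,  0.13724962]), np.float64(0.0014417271827260201)) [ 0.5421686  -0.26325681  0.134     ]
cap [0.54632174 0.37622737 0.014     ]
cup [0.52116451 0.17232109 0.093     ]
[[[152.5 166.5  71.4]]]
(np.float32(268.6225), np.float32(224.3725)) 8.925 [0.51720167 0.17339665 0.097     ] [0.52140771 0.17414374 0.062     ]
bottle approx [0.41412051 0.31332969 0.15      ]
scene of cap proj [207.96602953 185.76951363]
```

Request:
apply_moves(rows=[{"xyz": [0,0,-35],"turn": 0.143},{"xyz": [0,0,-35],"turn": 0.143},{"xyz": [40,-35,0],"turn": 0},{"xyz": [40,-40,0],"turn": 0},{"xyz": [40,-40,0],"turn": 0},{"xyz": [40,-40,0],"turn": 0},{"xyz": [40,-40,0],"turn": 0},{"xyz": [40,-40,0],"turn": 0},{"xyz": [40,-40,0],"turn": 0},{"xyz": [40,-40,0],"turn": 0}], gripper=0.5)

```text
time: 1.35
tool_pos: [0.4691, -0.1872, 0.2965]
tool_rot: [3.142, 0.0, -0.0]
contact_force: [0.8, -0.6, -0.2]
opening: 0.0457
```

Request:
apply_moves(rows=[{"xyz": [8,-50,0],"turn": 0},{"xyz": [8,-55,0],"turn": 0},{"xyz": [8,-55,0],"turn": 0},{"xyz": [8,-55,0],"turn": 0},{"xyz": [8,-55,0],"turn": 0},{"xyz": [8,-55,0],"turn": 0},{"xyz": [8,-55,0],"turn": 0},{"xyz": [8,-55,0],"turn": 0},{"xyz": [7,-55,0],"turn": 0},{"xyz": [6,-55,0],"turn": 0}])

```text
time: 2.6
tool_pos: [0.5451, 0.358, 0.2961]
tool_rot: [3.141, 0.001, -0.0]
contact_force: [0.9, 0.6, -0.1]
opening: 0.0458
```

Run:
```python
from h import *
C={}
for n in("scene","top"):
    c=cam(n);C[n]=c;np.savez(f"{n}1.npz",**c)
S,T=C['scene'],C['top']
def crop(c,x,y,w,h,k): return cv2.resize(c['frame'][y:y+h,x:x+w],None,fx=k,fy=k,interpolation=cv2.INTER_CUBIC)
print(proj(S,(.546,.376,.01)),proj(T,(.546,.376,.01)))
a=crop(T,358,200,50,40,8);b=crop(S,370,255,60,48,400/60)[:320]
c=crop(S,170,130,120,84,400/120)[:280];d=crop(T,190,190,60,42,400/60)[:280]
cv2.imwrite("pics/m2.png",np.vstack([np.hstack([a,b]),np.hstack([c,d])]))
print(robot.observe()['tool_pos'],robot.observe()['qpos'].round(2))
```

```text
[208.11302298 186.62471368] [215.15585184 220.1213478 ]
[0.54409917 0.36121991 0.29440652] [0.47 0.56 0.99 0.   1.59 2.03]
```

View pics/m2.png

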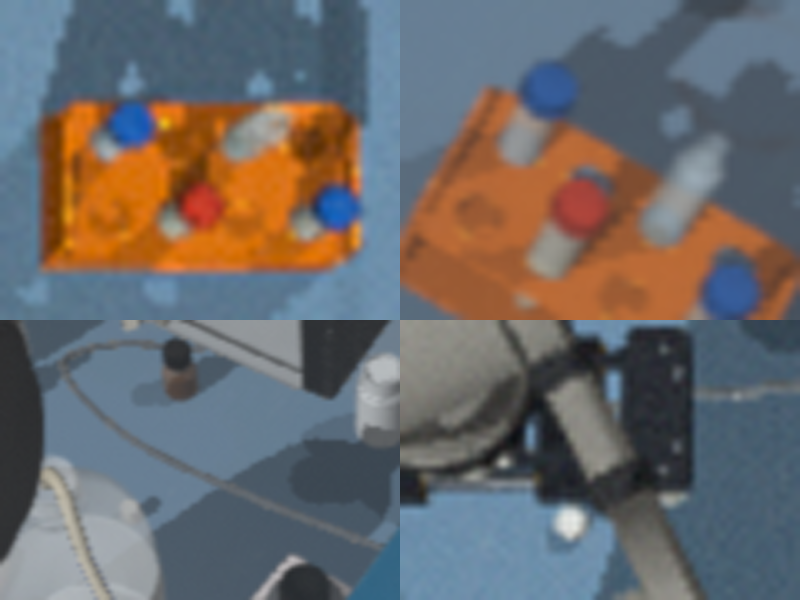

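The top view shows the cap at native (215,220), and it also appears through the bottle in the scene view at (209,186), as predicted. The tube mouth is at top (392.9,214.2) and scene (416.9,276.3), which agrees with the first measurement. Descending to the cap.

Request:
apply_moves(rows=[{"xyz": [2,-15,20],"turn": 0},{"xyz": [0,0,35],"turn": 0},{"xyz": [0,0,35],"turn": 0},{"xyz": [0,0,35],"turn": 0},{"xyz": [0,0,35],"turn": 0},{"xyz": [0,0,35],"turn": 0},{"xyz": [0,0,30],"turn": 0},{"xyz": [0,0,25],"turn": 0},{"xyz": [0,0,0],"turn": 0},{"xyz": [0,0,0],"turn": 0}])

```text
time: 3.95
tool_pos: [0.5476, 0.3709, 0.0473]
tool_rot: [-3.141, -0.001, -0.001]
contact_force: [0.0, -0.8, 0.5]
opening: 0.0457
```

Run:
```python
from h import *
T=np.load("top1.npz");S=np.load("scene1.npz")
print(tri(T,(392.9,214.2),S,(416.9,276.3)),onz(T,(392.9,214.2),.132))
print(tri(T,(215.0,219.9),S,(208.9,186.2)))
o=robot.observe();print(o['tool_pos'],o['contact_force'])
```

```text
(array([ 0.54424914, -0.26278334,  0.13071622]), np.float64(0.0008115282753607884)) [ 0.54387706 -0.26208525  0.132     ]
(array([0.54766966, 0.37575508, 0.00999253]), np.float64(0.0023534151774040175))
[0.5476422  0.3709032  0.04726847] [ 0.0475884  -0.83051101  0.48398086]
```

Request:
apply_moves(rows=[{"xyz": [-1,-5,10],"turn": 0},{"xyz": [0,0,15],"turn": 0},{"xyz": [0,0,12],"turn": 0},{"xyz": [0,0,6],"turn": 0},{"xyz": [0,0,0],"turn": 0}])

```text
time: 4.58
tool_pos: [0.5459, 0.376, 0.0029]
tool_rot: [3.141, 0.001, -0.0]
contact_force: [0.6, -0.5, 0.2]
opening: 0.0457
```

Request:
apply_moves(rows=[{"xyz": [0,0,0],"turn": 0},{"xyz": [0,0,0],"turn": 0},{"xyz": [0,0,0],"turn": 0},{"xyz": [0,0,0],"turn": 0},{"xyz": [0,0,0],"turn": 0}], gripper=0, newtons=12)

```text
time: 5.2
tool_pos: [0.5464, 0.3763, 0.004]
tool_rot: [-3.141, -0.0, -0.0]
contact_force: [0.2, 0.2, 1.6]
opening: 0.0156
```

Request:
apply_moves(rows=[{"xyz": [0,0,-15],"turn": 0},{"xyz": [0,0,-30],"turn": 0},{"xyz": [0,0,-40],"turn": 0},{"xyz": [0,0,-50],"turn": 0},{"xyz": [0,0,-50],"turn": 0},{"xyz": [0,0,-50],"turn": 0},{"xyz": [0,0,-40],"turn": 0},{"xyz": [0,20,0],"turn": 0},{"xyz": [0,50,0],"turn": 0},{"xyz": [0,50,0],"turn": 0}])

```text
time: 6.45
tool_pos: [0.5458, 0.2551, 0.2797]
tool_rot: [-3.142, -0.001, 0.001]
contact_force: [0.6, -0.4, -0.2]
opening: 0.0157
```

Request:
apply_moves(rows=[{"xyz": [0,50,0],"turn": 0},{"xyz": [0,50,0],"turn": 0},{"xyz": [0,50,0],"turn": 0},{"xyz": [0,50,0],"turn": 0},{"xyz": [0,50,0],"turn": 0},{"xyz": [0,50,0],"turn": 0},{"xyz": [0,50,0],"turn": 0},{"xyz": [0,50,0],"turn": 0},{"xyz": [0,50,0],"turn": 0},{"xyz": [0,50,0],"turn": 0}])

```text
time: 7.7
tool_pos: [0.5458, -0.2453, 0.2799]
tool_rot: [3.141, -0.001, -0.0]
contact_force: [0.5, -0.4, -0.8]
opening: 0.0156
```

Run:
```python
from h import *
C={}
for n in("scene","top"):
    c=cam(n);C[n]=c;np.savez(f"{n}2.npz",**c)
S,T=C['scene'],C['top'];o=robot.observe();p=o['tool_pos'];print(p,o['opening'],o['contact_force'])
def crop(c,uv,w,h,k):
    x=int(np.clip(uv[0]-w/2,0,560-w));y=int(np.clip(uv[1]-h/2,0,420-h));print(x,y,k)
    return cv2.resize(c['frame'][y:y+h,x:x+w],None,fx=k,fy=k,interpolation=cv2.INTER_CUBIC)
q=p+[0,0,0]
print(proj(S,q),proj(T,q))
a=crop(S,proj(S,q),80,80,5);b=crop(T,(215,220),80,80,5)
cv2.imwrite("pics/m3.png",np.hstack([a,b]))
```

```text
[ 0.54524864 -0.24843258  0.27903957] 0.01561105798494079 [1.10962251 0.57695488 0.5812102 ]
[428.38405029 245.46012851] [399.87448084 207.30525456]
388 205 5
175 180 5
```

View pics/m3.png

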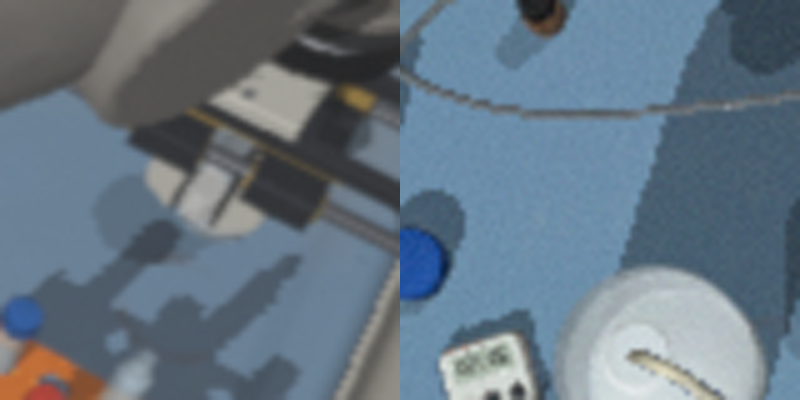

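The right crop shows the cap gone from the bench. The left crop shows the gripper at (205,190) with a light object held between its fingers, and the beaker in the background. Now moving to just above the mouth for a check.

Request:
apply_moves(rows=[{"xyz": [-2,13.5,10],"turn": 0},{"xyz": [0,0,30],"turn": 0},{"xyz": [0,0,30],"turn": 0},{"xyz": [0,0,30],"turn": 0},{"xyz": [0,0,20],"turn": 0},{"xyz": [0,0,0],"turn": 0},{"xyz": [0,0,0],"turn": 0}])

```text
time: 8.68
tool_pos: [0.5445, -0.2571, 0.1597]
tool_rot: [3.141, -0.001, 0.001]
contact_force: [0.7, 0.3, -0.4]
opening: 0.0161
```

Run:
```python
from h import *
C={}
for n in("scene","top"):
    c=cam(n);C[n]=c;np.savez(f"{n}3.npz",**c)
S,T=C['scene'],C['top'];o=robot.observe();p=o['tool_pos'];print(p,o['opening'],o['contact_force'])
print(proj(S,p),proj(S,(.544,-.2625,.134)),proj(S,p-[0,0,.004]))
a=cv2.resize(S['frame'][235:300,375:455],None,fx=10,fy=9.2,interpolation=cv2.INTER_CUBIC)
a=cv2.resize(S['frame'][240:300,380:460],None,fx=10,fy=10,interpolation=cv2.INTER_CUBIC)
cv2.imwrite("pics/m4.png",a)
```

```text
[ 0.54467874 -0.25737695  0.1600373 ] 0.015573730458149686 [-0.06076309 -0.34335296 -0.51536754]
[417.86366233 270.12295888] [416.92604863 275.78812778] [417.42719853 270.80999529]
```

View pics/m4.png

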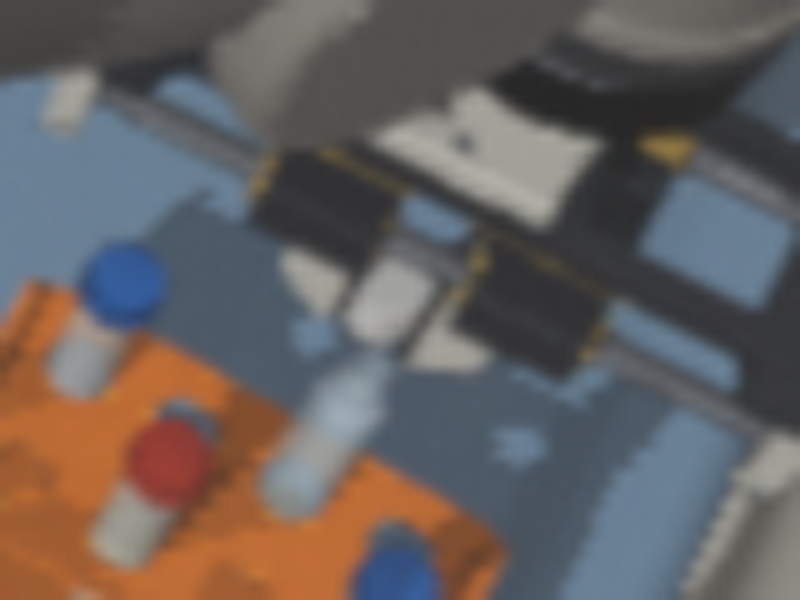

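The image shows the cap held upright between the fingers at crop (390,300), native about (418.5,269.5), just above the tube mouth at (378,355), native about (417.3,275). I'll apply the remaining 5 mm y correction and come down gently.

Request:
apply_moves(rows=[{"xyz": [0,2.5,0],"turn": 0},{"xyz": [0,2.5,5],"turn": 0},{"xyz": [0,0,7],"turn": 0},{"xyz": [0,0,5],"turn": 0},{"xyz": [0,0,4],"turn": 0},{"xyz": [0,0,2],"turn": 0},{"xyz": [0,0,0],"turn": 0}])

```text
time: 9.65
tool_pos: [0.5441, -0.2623, 0.1356]
tool_rot: [-3.142, 0.0, -0.0]
contact_force: [0.7, -0.1, 0.2]
opening: 0.0157
```

Request:
apply_moves(rows=[{"xyz": [0,0,2],"turn": 0},{"xyz": [0,0,2],"turn": 0},{"xyz": [0,0,2],"turn": 0},{"xyz": [0,0,2],"turn": 0},{"xyz": [0,0,0],"turn": 0}])

```text
time: 10.28
tool_pos: [0.544, -0.2622, 0.1275]
tool_rot: [-3.141, 0.0, -0.0]
contact_force: [-0.2, 0.8, -0.1]
opening: 0.0157
```

Request:
apply_moves(rows=[{"xyz": [0,0,1.5],"turn": 0},{"xyz": [0,0,1.5],"turn": 0},{"xyz": [0,0,1],"turn": 0},{"xyz": [0,0,0.5],"turn": 0},{"xyz": [0,0,0],"turn": 0}])

```text
time: 10.9
tool_pos: [0.5441, -0.2623, 0.1232]
tool_rot: [3.142, 0.0, -0.0]
contact_force: [0.7, -0.6, -1.1]
opening: 0.0158
```

Request:
apply_moves(rows=[{"xyz": [0,0,1],"turn": 0},{"xyz": [0,0,1],"turn": 0},{"xyz": [0,0,0],"turn": 0}])

```text
time: 11.28
tool_pos: [0.5449, -0.2629, 0.1227]
tool_rot: [3.14, -0.003, -0.0]
contact_force: [0.5, 0.8, 6.8]
opening: 0.0156
```

Contact started at TCP z≈0.123, which is the height expected for a fully seated cap. Now releasing.

Request:
apply_moves(rows=[{"xyz": [0,0,0],"turn": 0},{"xyz": [0,0,0],"turn": 0},{"xyz": [0,0,0],"turn": 0}], gripper=0.45)

```text
time: 11.65
tool_pos: [0.5439, -0.2622, 0.1209]
tool_rot: [-3.141, 0.001, -0.0]
contact_force: [-0.2, 0.4, -1.5]
opening: 0.0396
```

Request:
apply_moves(rows=[{"xyz": [0,0,-20],"turn": 0},{"xyz": [0,0,-20],"turn": 0},{"xyz": [0,0,0],"turn": 0}])

```text
time: 12.02
tool_pos: [0.5448, -0.2628, 0.1625]
tool_rot: [3.14, -0.003, -0.0]
contact_force: [-0.4, -0.5, -0.2]
opening: 0.0412
```

Run:
```python
from h import *
S=cam("scene");T=cam("top");np.savez("scene4.npz",**S);np.savez("top4.npz",**T);o=robot.observe();print(o['tool_pos'],o['opening'],o['contact_force'])
for z in(.113,.119,.137): print(z,((proj(S,(.544,-.2625,z))-[380,240]+.5)*10).round())
cv2.imwrite("pics/m5.png",cv2.resize(S['frame'][240:300,380:460],None,fx=10,fy=10,interpolation=cv2.INTER_CUBIC))
```

```text
[ 0.54378785 -0.26213839  0.16050535] 0.041508701056273016 [ 0.18612707 -0.00731429 -0.45770075]
0.113 [352. 397.]
0.119 [358. 387.]
0.137 [377. 358.]
```

View pics/m5.png

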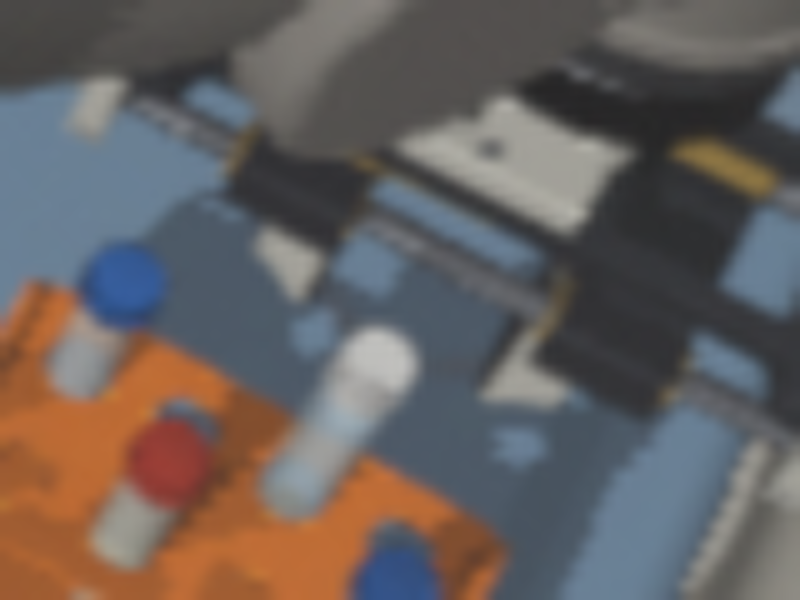

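The cap sits on the tube: its top is at crop (380,358), and the prediction for fully seated was (377,358). Now descending to grip the glass.

Request:
apply_moves(rows=[{"xyz": [0,0,15],"turn": 0},{"xyz": [0,0,20],"turn": 0},{"xyz": [0,0,20],"turn": 0},{"xyz": [0,0,18],"turn": 0},{"xyz": [0,0,10],"turn": 0},{"xyz": [0,0,0],"turn": 0}])

```text
time: 12.88
tool_pos: [0.5434, -0.2619, 0.0767]
tool_rot: [-3.14, 0.002, -0.0]
contact_force: [0.1, 0.1, -0.6]
opening: 0.0413
```

Request:
apply_moves(rows=[{"xyz": [0,0,0],"turn": 0},{"xyz": [0,0,0],"turn": 0},{"xyz": [0,0,0],"turn": 0},{"xyz": [0,0,0],"turn": 0},{"xyz": [0,0,0],"turn": 0}], gripper=0, newtons=40)

```text
time: 13.5
tool_pos: [0.5444, -0.2624, 0.0788]
tool_rot: [3.141, -0.001, -0.0]
contact_force: [-0.8, 1.1, 3.0]
opening: 0.0172
```

Request:
apply_moves(rows=[{"xyz": [0,0,-10],"turn": 0},{"xyz": [0,0,-20],"turn": 0},{"xyz": [0,0,-30],"turn": 0},{"xyz": [0,0,-30],"turn": 0},{"xyz": [0,0,-30],"turn": 0},{"xyz": [0,0,-30],"turn": 0},{"xyz": [0,0,-30],"turn": 0},{"xyz": [0,0,-30],"turn": 0},{"xyz": [0,0,-10],"turn": 0},{"xyz": [0,0,0],"turn": 0}])

```text
time: 14.75
tool_pos: [0.544, -0.2623, 0.2983]
tool_rot: [3.141, -0.0, -0.0]
contact_force: [-0.1, -0.7, -0.6]
opening: 0.0171
```

Request:
apply_moves(rows=[{"xyz": [-2,-24,0],"turn": 0},{"xyz": [-2,-45,0],"turn": 0},{"xyz": [-3,-50,0],"turn": 0},{"xyz": [-3,-50,0],"turn": 0},{"xyz": [-3,-50,0],"turn": 0},{"xyz": [-3,-50,0],"turn": 0},{"xyz": [-3,-50,0],"turn": 0},{"xyz": [-3,-50,0],"turn": 0},{"xyz": [-1,-45,0],"turn": 0},{"xyz": [0,-20,0],"turn": 0}])

```text
time: 16.0
tool_pos: [0.5202, 0.1737, 0.2966]
tool_rot: [3.141, 0.003, 0.002]
contact_force: [0.1, 0.0, -0.2]
opening: 0.0172
```

Request:
apply_moves(rows=[{"xyz": [0,0,0],"turn": 0.16},{"xyz": [0,0,0],"turn": 0.16},{"xyz": [0,0,0],"turn": 0.16},{"xyz": [0,0,0],"turn": 0.16},{"xyz": [0,0,0],"turn": 0.16},{"xyz": [0,0,0],"turn": 0.16},{"xyz": [0,0,0],"turn": 0},{"xyz": [0,0,0],"turn": 0}])

```text
time: 17.0
tool_pos: [0.5211, 0.1713, 0.2976]
tool_rot: [3.141, 0.0, -0.958]
contact_force: [-0.7, -0.2, -0.5]
opening: 0.017
```

Run:
```python
from h import *
S=cam("scene");T=cam("top");np.savez("scene5.npz",**S);np.savez("top5.npz",**T);o=robot.observe();p=o['tool_pos'];print(p,o['tool_rot'],o['opening'],o['contact_force'])
def k(x,y,X): return ((proj(S,X)-[x,y]+.5)*10).round()
u=proj(S,p-[0,0,.05]).astype(int);x,y=u[0]-40,u[1]-30
print(x,y,'bottom',k(x,y,p-[0,0,.068]),'top',k(x,y,p+[0,0,.06]),'cup',k(x,y,(.521,.1725,.097)))
cv2.imwrite("pics/m6.png",cv2.resize(S['frame'][y:y+60,x:x+80],None,fx=10,fy=10,interpolation=cv2.INTER_CUBIC))
# cup in scene0
S0=np.load("scene0.npz");T0=np.load("top0.npz")
g=cv2.cvtColor(S0['frame'],cv2.COLOR_BGR2GRAY);m=np.zeros_like(g);m[195:225,245:278]=g[195:225,245:278]<65
n,l,st,ce=cv2.connectedComponentsWithStats(m);i=1+st[1:,4].argmax();print(st[i],ce[i]);print(tri(T0,(268.94,223.4),S0,ce[i]),onz(S0,ce[i],.095))
```

```text
[0.52115384 0.17149244 0.29791202] [ 3.14106717e+00  3.31924081e-05 -9.58496870e-01] 0.017019556388358358 [ 0.52903811 -0.71482727 -1.48298301]
219 146 bottom [412. 354.] top [401.  30.] cup [418. 631.]
[254 204  16  15 194] [261.17010309 211.00515464]
(array([0.52292238, 0.17208929, 0.08188704]), np.float64(0.0012166776367284837)) [0.5168675  0.16722094 0.095     ]
```

View pics/m6.png

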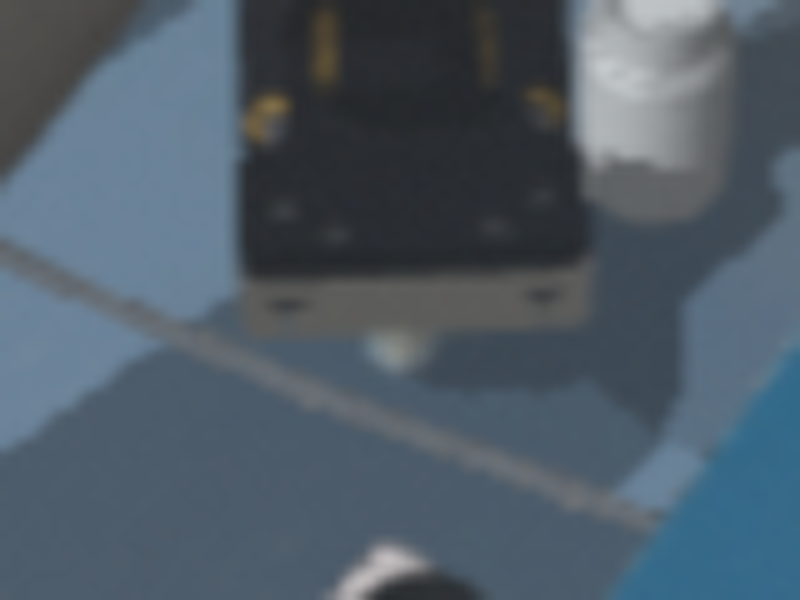

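The tube bottom shows at crop (400,350) against a predicted (412,354), so it hangs close to vertical above the cup. Lowering now.

Request:
apply_moves(rows=[{"xyz": [0,0,10],"turn": 0},{"xyz": [0,0,25],"turn": 0},{"xyz": [0,0,25],"turn": 0},{"xyz": [0,0,25],"turn": 0},{"xyz": [0,0,20],"turn": 0},{"xyz": [0,0,15],"turn": 0},{"xyz": [0,0,8],"turn": 0},{"xyz": [0,0,0],"turn": 0},{"xyz": [0,0,0],"turn": 0}])

```text
time: 18.23
tool_pos: [0.5216, 0.1718, 0.1709]
tool_rot: [-3.14, -0.001, -0.96]
contact_force: [-0.1, 0.6, -1.2]
opening: 0.0175
```

Request:
apply_moves(rows=[{"xyz": [0,0,4],"turn": 0},{"xyz": [0,0,4],"turn": 0},{"xyz": [0,0,3],"turn": 0},{"xyz": [0,0,2],"turn": 0},{"xyz": [0,0,2],"turn": 0},{"xyz": [0,0,1],"turn": 0},{"xyz": [0,0,0],"turn": 0},{"xyz": [0,0,0],"turn": 0}])

```text
time: 19.23
tool_pos: [0.5213, 0.1717, 0.1546]
tool_rot: [-3.141, -0.0, -0.96]
contact_force: [-0.5, -0.1, 3.8]
opening: 0.0166
```

Request:
apply_moves(rows=[{"xyz": [0,0,1],"turn": 0},{"xyz": [0,0,1],"turn": 0},{"xyz": [0,0,1],"turn": 0},{"xyz": [0,0,1],"turn": 0},{"xyz": [0,0,1],"turn": 0},{"xyz": [0,0,0],"turn": 0},{"xyz": [0,0,0],"turn": 0}], newtons=55)

```text
time: 20.1
tool_pos: [0.5214, 0.1717, 0.1496]
tool_rot: [-3.141, -0.0, -0.96]
contact_force: [-1.1, -1.4, 7.1]
opening: 0.0173
```

Request:
apply_moves(rows=[{"xyz": [0,0,1],"turn": 0},{"xyz": [0,0,0.5],"turn": 0},{"xyz": [0,0,0],"turn": 0},{"xyz": [0,0,0],"turn": 0}])

```text
time: 20.6
tool_pos: [0.5214, 0.1717, 0.1483]
tool_rot: [-3.141, -0.001, -0.96]
contact_force: [-1.3, -1.1, 8.4]
opening: 0.0173
```

Request:
apply_moves(rows=[{"xyz": [0,0,0.5],"turn": 0},{"xyz": [0,0,0.5],"turn": 0},{"xyz": [0,0,0],"turn": 0},{"xyz": [0,0,0],"turn": 0}])

```text
time: 21.1
tool_pos: [0.5215, 0.1717, 0.1476]
tool_rot: [-3.141, -0.001, -0.96]
contact_force: [-0.7, -0.8, 10.7]
opening: 0.0172
```

Request:
apply_moves(rows=[{"xyz": [0,0,0.5],"turn": 0},{"xyz": [0,0,0.5],"turn": 0},{"xyz": [0,0,0],"turn": 0},{"xyz": [0,0,0],"turn": 0}])

```text
time: 21.6
tool_pos: [0.5217, 0.1717, 0.1475]
tool_rot: [-3.14, -0.001, -0.96]
contact_force: [-3.9, -1.7, 16.3]
opening: 0.0172
```

Run:
```python
from h import *
S=cam("scene");T=cam("top")
for i in range(3):
    cam("top");o=robot.observe();p=o['tool_pos'];print(p,o['contact_force'],o['opening'],o['torque'])
u=proj(S,p-[0,0,.04]).astype(int);x,y=u[0]-40,u[1]-35
k=lambda X:((proj(S,X)-[x,y]+.5)*10).round()
print('bottom',k((p[0],p[1],.078)),'cup',k((.521,.172,.09)),'captop',k(p+[0,0,.06]))
cv2.imwrite("pics/m7.png",cv2.resize(S['frame'][y:y+60,x:x+80],None,fx=10,fy=10,interpolation=cv2.INTER_CUBIC))
```

```text
[0.52164627 0.17174928 0.14750268] [-3.37308726 -1.09634987 16.26114947] 0.017430934973274533 [-0.18932173  0.95153282 -0.00627872]
[0.52164162 0.17172475 0.1475024 ] [-3.2476009  -0.90133404 16.50620689] 0.01708672240227962 [-0.13715801  0.99385646  0.02333251]
[0.52166199 0.17173202 0.14752463] [-3.53343068 -0.83392123 16.00159067] 0.01677625979597633 [-0.1362276   0.884328    0.04856518]
bottom [413. 417.] cup [410. 395.] captop [404. 152.]
```

View pics/m7.png

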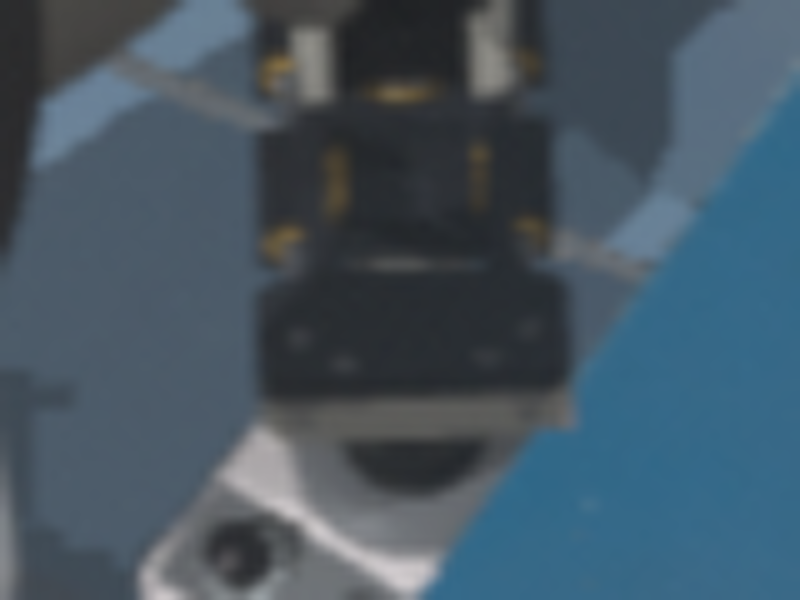

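The gripper holds the tube in the cup, whose black rim is around crop (410,460). The push is steady at 16 N, and the force rose steeply after about 7 mm of travel, which means the cup is on its stop. Handing in.

```bash
python3 -c "
from cell import robot
print(robot.hand_in())"
```

```text
the job is handed in; nothing more can be done
None
```

I capped the open tube in the rack, lifted it out by its glass, and handed in at about 22 s with it pressed upright in the vortex mixer's cup. The hand-in gave no verdict, so these are my own last checks:

- **Cap:** Contact came at the height expected for a fully seated cap. The picture after release showed the cap's top about where a seated cap should be. I did not see the cap again after lifting, because the gripper hid it.
- **Press:** The cup first pushed back at 3.8 N. About 7 mm lower the force rose steeply, which means the cup was on its stop. It then held steady at about 16 N, inside the 6 to 30 N window.
- **Grip:** The finger opening stayed at about 17 mm on the 18 mm glass, so the tube was still held. I saw no sign of slipping.
- **Sideways load and tilt:** About 3.5 N of side force remained, probably from a slight offset in the cup. The tube's tilt and its offset from the cup's axis in the final pose were not measured, because the gripper blocked the view.
- **Other items:** No contact with other tubes or items showed in the force readings. I did not re-check their positions at the end.

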